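# Seat a flanged hub on a sprung weld fixture and hold it down

## Task

Of the two flanged hubs, take the one whose bore fits over the upright pin of the weld fixture, slide it down the pin, flange first, and press it against the sprung collar until its flange is hard down on all three rest buttons, pressing firmly but not ramming it. The spring lifts it off again if let go, so finish still gripping the hub and holding it pressed down, ready for tack welding. Leave the other hub standing upright on the table, and do not knock the jar of nuts about.

Things in the scene. Friction and masses are not known exactly. Their poses are not given: they have to be found in the camera images.
- hub_wide_center (a point): Centre, half-way up, of the loose aluminium hub that fits: a round barrel 46 mm across standing on a flange 68 mm across and 7 mm thick, 60 mm tall in all, through bore 28 mm. z along the bore, up; it stands flange down. The point lies 30 mm above the underside of the flange. About 0.18 kg. Gripped from above across the barrel.
- hub_narrow_center (a point): Centre, half-way up, of the loose hub that does not fit: outside as the other (barrel 46 mm, flange 68 x 7 mm, 60 mm tall) but its bore is only 16 mm. About 0.24 kg. It stands flange down on the table; the two hubs may have swapped places.
- fixture: The weld fixture, fixed to the table, at any yaw: dark steel plate 150 x 130 x 16 mm, origin at the centre of its underside on the table, z up. From its middle rises a fixed steel pin 24 mm in diameter; small screw heads 6 mm high stand in the plate's corners.
- pin_tip (a point): Top of the fixture's fixed pin, on its axis, 80 mm above the table. The top 10 mm of the pin taper from 24 to 12 mm diameter.
- rests: The hard stop: three steel rest buttons 11 mm in diameter on a 27 mm radius round the pin, fixed to the fixture; origin that of the fixture. Their tops are 30 mm above the table.
- stop_plane (a point): Point on the pin's axis, level with the tops of the three rest buttons, 30 mm above the table; the underside of a seated hub's flange is at this height.
- collar (a joint): Downward travel of the sprung collar, a steel ring on a coil spring, 38 mm across and 8 mm thick round the pin: 0 at rest, when its top is 44 mm above the table; 0.014 m when it is flush with the rest buttons. The spring pushes up with 6 N at rest and 12.3 N when flush.
- jar_nuts: Bystander: loose pale jar of nuts with a lid, 60 mm across and 89 mm tall, origin at the centre of its underside.
There are look-alikes about, which are no part of the job. What is shaped like the part that bears hub_wide_center but purple is not meant.

How it is judged:
By the outcome, as a careful person would: the job done as asked, in the order asked, and still so for the second after the job is handed in, while the arm keeps its last pose, push and grip.
It also fails if it takes over 45 s, if anything falls off the work surface, if the arm or the gripper's body presses on something with over 40 N, if the wrist force passes 120 N, or if a joint passes its speed limit or range.

## Robot

A 7-joint arm with a two-finger parallel gripper is mounted at the origin on the work surface; the furniture and walls round the work are solid. World frame = base frame: x ahead of the robot, y to its left, z up, the work surface at z = 0. Lengths are in m, angles in degrees, forces in N, time in s.
With the tool pointing down it reaches from about 0.425 to 0.95 m from the base axis. Payload 4.7 kg.
Tool frame: the origin (TCP) lies midway between the tips of the shut fingers; the grasp point (between the pads) lies 19 mm behind it (manip.grip_depth is the distance from the TCP to the grasp point, in m); z points along the fingers, y is the line along which they close (so a half turn about z gives the same grasp; the last joint's range is limited). The gripper opens to 87 mm and grips with 3 to 60 N. Pads are 19 mm wide; open, the fingers measure 117 mm over their backs; the gripper's body (75 mm by 190 mm) begins 51 mm behind the grasp point.
Start: joints at [-1.656, 26.849, -2.785, 87.806, 1.381, 65.374, -4.715], TCP at [0.675, 0, 0.223] pointing down, gripper open.
Joint ranges: [-148.3, 148.3], [-19.14, 114.17], [-79.39, 73.82], [5.75, 140.21], [-59.74, 239.74], [12.07, 113.84], [-152.46, 152.46]. Speed limits (degrees/s): [147.25, 147.25, 180, 180, 180, 180, 180].

## Interface

Orientations are given as a 3x3 rotation matrix whose columns are the frame's x, y, z axes.
In Python, from bench import manip, eoat, inverse_kinematics, snapshot, camera_params, ticket, masks_of, pinpoint, monitor gives the robot as it stands. Calls block until the motion is done:
- manip.reach(position, orientation): joint-space move of the TCP to a pose.
- manip.move_straight(position, ori=None, rate=0.15, guard=None): straight line of the TCP; ori=None keeps the orientation; rate is the mean speed in m/s. With guard (N) it stops when the force on the tool has changed by that much, and returns True; else False.
- manip.set_joints(angles): joint-space move.
- eoat.move_gripper(opening): finger opening in m; the grip force is fixed at half the most; returns when the fingers have stopped.
- manip.dwell(seconds).
- inverse_kinematics(position, orientation): joint angles nearest the present ones, or None.
- snapshot(name): name is "scene" or "side" or "wrist"; returns the picture (384x512x3 uint8, blue, green, red); there is no depth.
- camera_params(name): a dict with "intrinsics" (3x3 intrinsics, pixels), "camera_from_world" (4x4, takes a point from world to camera coordinates); the wrist camera has in their place "hand_eye" (4x4, takes a point from camera to tool coordinates, whose origin is the TCP and whose axes are the flange's). Camera axes: x right, y down, z forward; pixel columns grow to the right and rows downward; lengths in m; the calibration is good to about 2 mm. A picture is of the moment at which its call begins: read the wrist's pose just before it. camera_params takes no time and is no camera call.
A pose or a line that the arm cannot do raises manip.PlanningError and nothing moves.
- ticket.job_done(): hands the job in; it is judged then, once.
Trained networks look in the newest picture that a camera, given by its name, has taken for a name from the list of things; names that differ only in an ending like _2 or _b are one class to them, and where a whole thing is asked for, a point or a joint stands for the part that bears it (a point fixed in the world has none). Each returns a list of dicts, best first, with "score" (0 to 1); they miss things now and then, are a little off and sometimes report something else, mostly with a low value. They report only what shows in the picture. A call takes as long as a camera call. They do not tell look-alikes from the thing itself.
- masks_of(name, camera): "region" (384x512 bool, what is visible of it).
- pinpoint(name, camera): "position" ([x, y, z] in m, in world coordinates, good to about 4 mm: a listed point, or the origin of a listed thing).
Readings, each from a call of its own:
- monitor.get_time(): time.
- monitor.get_joint_positions(): joint angles.
- monitor.get_joint_vel(): joint speeds.
- monitor.get_joint_efforts(): joint torques, N m.
- monitor.get_eef_pos(): TCP position.
- monitor.get_tcp_rot(): TCP orientation.
- monitor.get_contact_force(): force on the tool from outside, world axes, zero at the start.
- monitor.get_torque(): the same for the moment, N m.
- monitor.get_finger_gap(): finger opening in m.
- monitor.get_finger_force(): force on a finger pad.
Only numpy, scipy, OpenCV 4.12 (cv2) and the standard library are available. Lean on these libraries where they do the work, as an engineer would, in place of code of your own. Each camera call takes 0.05 s, during which the arm holds its last target. There are 200 camera calls.

## Working session

There is one attempt and no reset: what is moved stays moved. The work goes in short steps, each a Python script; the robot and the scene stay as the last script left them, time stands still between calls to the robot, and variables do not carry over. Pictures are saved under pics/ and viewed, at most 10 in all, crops included, and the job is handed in when it is done.

```bash
mkdir -p pics
python3 - <<'E'
from bench import *
import cv2,numpy as np
ims=[]
for c in ["scene","side"]:
    im=snapshot(c); ims.append(im)
    for n in ["hub_wide_center","hub_narrow_center","fixture","pin_tip","jar_nuts"]:
        for d in pinpoint(n,c)[:4]: print(c,n,np.round(d["position"],4),round(d["score"],2))
    p=camera_params(c); E=np.linalg.inv(p["camera_from_world"]); print(c,E[:3,3].round(3),p["intrinsics"][0][0])
cv2.imwrite("pics/a.png",ims[0]);cv2.imwrite("pics/b.png",ims[1])
print(camera_params("wrist"),monitor.get_time(),monitor.get_tcp_rot())
E
```

```text
scene hub_wide_center [0.5868 0.1509 0.0285] 0.76
scene hub_wide_center [0.3488 0.1967 0.0298] 0.74
scene hub_wide_center [0.4836 0.2891 0.0324] 0.6
scene hub_narrow_center [0.4505 0.1204 0.0316] 0.79
scene fixture [ 0.5568 -0.1995 -0.006 ] 0.95
scene pin_tip [ 0.5581 -0.1973  0.0795] 0.79
scene jar_nuts [0.7092 0.0548 0.0027] 0.71
scene jar_nuts [ 0.5555 -0.1985  0.0296] 0.58
scene [-0.004 -0.566  0.589] 449.45454912234516
side hub_wide_center [0.4823 0.2857 0.0279] 0.93
side hub_wide_center [0.5868 0.1535 0.029 ] 0.77
side hub_wide_center [0.3463 0.197  0.0282] 0.59
side hub_narrow_center [0.4542 0.1202 0.0299] 0.93
side hub_narrow_center [ 0.5575 -0.1994  0.0363] 0.28
side fixture [ 0.5578 -0.1987 -0.    ] 0.81
side pin_tip [ 0.5571 -0.1985  0.0806] 0.57
side jar_nuts [0.706  0.0525 0.0025] 0.91
side [ 0.432 -1.     0.51 ] 456.8710089444117
{'intrinsics': array([[330.34386712,   0.        , 256.54267356],
       [  0.        , 330.34386712, 189.74006352],
       [  0.        ,   0.        ,   1.        ]]), 'hand_eye': array([[ 4.25831058e-04, -9.66385429e-01, -2.57097299e-01,
         7.07441294e-02],
       [ 9.99999908e-01,  4.24702867e-04,  5.99164461e-05,
         1.58519812e-03],
       [ 5.12875797e-05, -2.57097301e-01,  9.66385521e-01,
        -1.62590161e-01],
       [ 0.00000000e+00,  0.00000000e+00,  0.00000000e+00,
         1.00000000e+00]])} 0.6 [[ 1.94740605e-05  9.99999995e-01  1.01749457e-04]
 [ 9.99999999e-01 -1.94771848e-05  3.07052125e-05]
 [ 3.07071941e-05  1.01748859e-04 -9.99999994e-01]]
```

View pics/a.png

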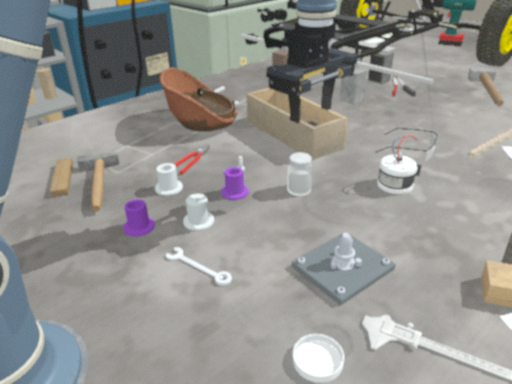

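View pics/b.png

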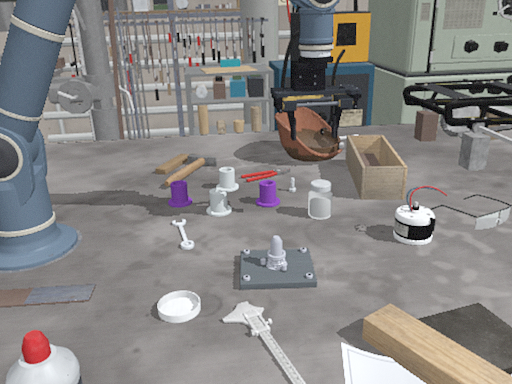

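The pictures show two aluminium hubs, at scene pixels (198,212) and (168,180). The two purple ones are decoys. The fixture is at (344,265) and the jar at (300,174). Next I'll look down both bores with the wrist camera.

```bash
cat > h.py <<'E'
from bench import *
import cv2,numpy as np
R0=np.array([[0,1,0],[1,0,0],[0,0,-1.]])
def wshot(name):
    p=np.array(monitor.get_eef_pos());R=np.array(monitor.get_tcp_rot())
    im=snapshot("wrist"); cv2.imwrite(f"pics/{name}.png",im)
    W=np.eye(4);W[:3,:3]=R;W[:3,3]=p
    c=camera_params("wrist"); T=W@c["hand_eye"]
    return im,T,c["intrinsics"]
def back(uv,T,K,z):
    d=T[:3,:3]@np.linalg.solve(K,[uv[0],uv[1],1.]); return T[:3,3]+d*(z-T[2,3])/d[2]
def proj(P,T,K):
    q=K@(np.linalg.inv(T)@np.r_[P,1])[:3]; return q[:2]/q[2]
E
python3 - <<'E'
from h import *
def look(nm,names):
    im,T,K=wshot(nm)
    for n in names:
        for d in pinpoint(n,"wrist")[:4]:
            q=np.array(d["position"]); print(nm,n,q.round(4),round(d["score"],2),proj(q,T,K).round())
manip.reach([0.56,-0.17,0.24],R0); look("f1",["fixture","pin_tip","stop_plane"])
manip.reach([0.47,0.22,0.24],R0); look("w1",["hub_wide_center","hub_narrow_center"])
print(monitor.get_time())
a=cv2.imread("pics/f1.png");b=cv2.imread("pics/w1.png")
cv2.imwrite("pics/fw.png",cv2.resize(np.vstack([a,b]),(400,600)) if 0 else cv2.resize(np.hstack([a,b]),(800,300)))
E
```

```text
f1 fixture [ 0.5548 -0.1961 -0.0011] 0.97 [250. 183.]
f1 pin_tip [ 0.5546 -0.2012  0.0821] 0.94 [248. 208.]
w1 hub_wide_center [0.4839 0.2865 0.0292] 0.83 [267. 105.]
w1 hub_wide_center [0.5886 0.1514 0.0312] 0.81 [354. 221.]
w1 hub_wide_center [0.3411 0.1993 0.0318] 0.67 [143. 183.]
w1 hub_narrow_center [0.4487 0.1172 0.0282] 0.92 [237. 247.]
3.2667
```

View pics/w1.png

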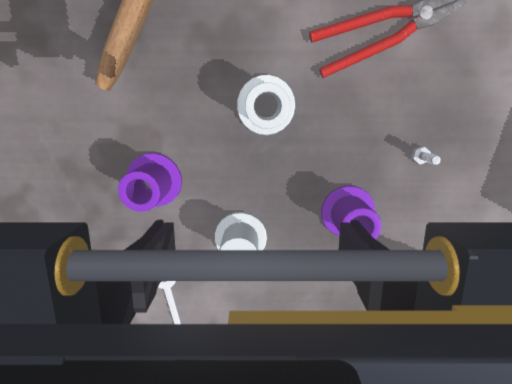

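View pics/f1.png

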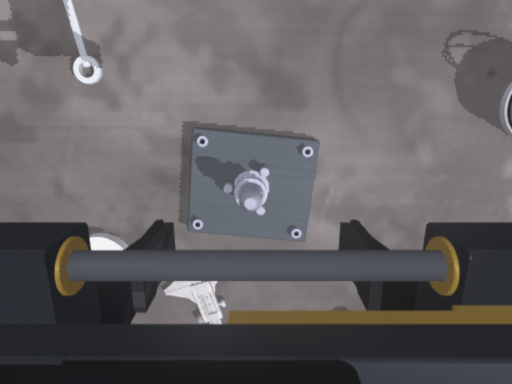

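In w1 the hub at (267,105) has a bore of about 28 px. At that depth it matches 28 mm, so this is the wide one. The near hub at (240,240) is the narrow one. f1 shows the pin at (250,195). Next I'll take axial close views of the hub and pin, viewing the pin from three yaws so the hand-eye error can be averaged out.

```bash
cat >> h.py <<'E'
from scipy.spatial.transform import Rotation as Ro
def RY(a): return Ro.from_euler('z',a,degrees=True).as_matrix()@R0
def axial(xy,z,a): 
    R=RY(a); o=R@np.array([.0707,.0016,0]); manip.reach([xy[0]-o[0],xy[1]-o[1],z],R); manip.dwell(.3)
E
python3 - <<'E'
from h import *
import pickle
D={}
def go(k,xy,z,a,zt):
    axial(xy,z,a); im,T,K=wshot(k); uv=proj([*xy,zt],T,K); D[k]=(T,K,uv)
    u,v=uv.round().astype(int); c=cv2.resize(im[v-37:v+38,u-50:u+50],None,fx=4,fy=4,interpolation=cv2.INTER_CUBIC)
    print(k,uv.round(1),monitor.get_time()); return c
C=[go("h0",(.4838,.2865),.14,0,.06)]
for k,a in (("p0",0),("p90",90),("p-90",-90)): C.append(go(k,(.556,-.199),.16,a,.08))
pickle.dump(D,open("D.pkl","wb"))
cv2.imwrite("pics/c.png",np.vstack([np.hstack(C[:2]),np.hstack(C[2:])]))
E
```

```text
h0 [255.1 103. ] 4.1
p0 [256.3 102.9] 6.2333
p90 [258.2  98.9] 7.7333
p-90 [259.7 103.4] 10.4917
```

View pics/c.png

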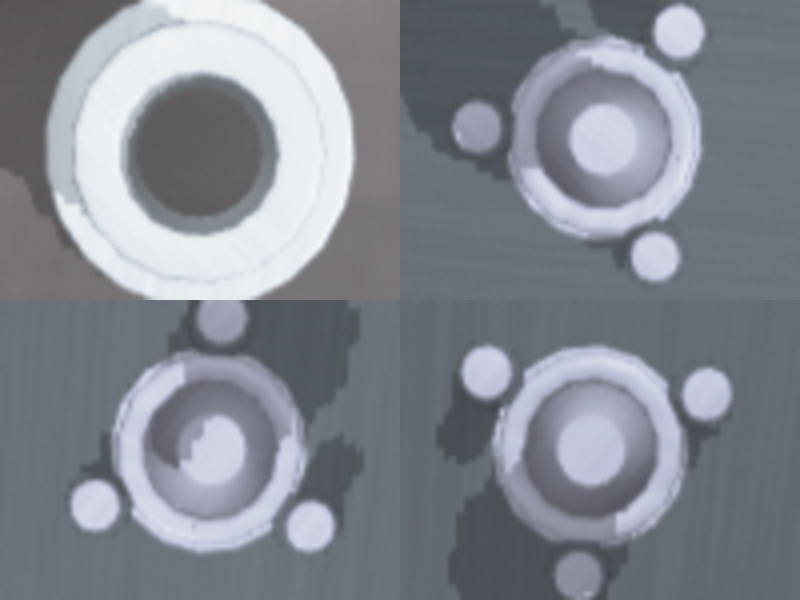

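The crops show the bore centred at crop (200,154), about 29 mm across, which confirms 28 mm. The pin-tip centres are at (203,139), (216,150) and (191,149).

Run:
```python
from h import *
import pickle
D=pickle.load(open("D.pkl","rb"))
X={}
for k,c,z in (("h0",(200,154),.06),("p0",(203,139),.08),("p90",(216,150),.08),("p-90",(191,149),.08)):
    T,K,uv=D[k]; X[k]=back(uv.round()-[50,37]+(np.array(c)+.5)/4-.5,T,K,z); print(k,X[k].round(4))
pt=(X["p90"]+X["p-90"])/2; e=X["p0"]-pt; h=X["h0"]-e
print("pin",pt.round(4),"e",e.round(4),"hub",h.round(4)); np.save("ph.npy",[pt,h])
assert abs(e[:2]).max()<.004
manip.reach([h[0],h[1],.10],R0)
manip.move_straight([h[0],h[1],.0105],rate=.08)
eoat.move_gripper(.03)
print(monitor.get_finger_gap(),monitor.get_finger_force(),monitor.get_eef_pos(),monitor.get_contact_force())
manip.move_straight([h[0],h[1],.13],rate=.12)
manip.dwell(.3)
print(monitor.get_finger_gap(),monitor.get_contact_force(),monitor.get_time())
cv2.imwrite("pics/g.png",np.hstack([cv2.resize(snapshot(c),(400,300)) for c in ("scene","wrist")]))
```

```text
h0 [0.4835 0.2857 0.06  ]
p0 [ 0.556  -0.1973  0.08  ]
p90 [ 0.5562 -0.1966  0.08  ]
p-90 [ 0.5563 -0.1974  0.08  ]
pin [ 0.5562 -0.197   0.08  ] e [-0.0002 -0.0003 -0.    ] hub [0.4837 0.286  0.06  ]
0.04547103059300988 29.99683609807107 [0.4832252  0.28589221 0.01044534] [-1.17901233  0.53361535  1.04298703]
0.04573289182172593 [-0.49908688  0.16223848 -1.69687341] 15.7583
```

View pics/g.png

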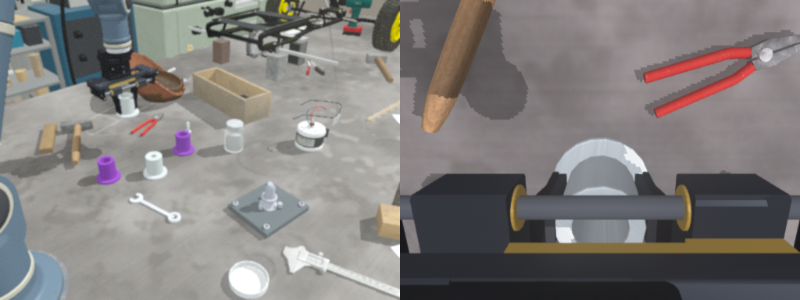

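The hub is held: gap 45.7 mm, load about 1.7 N. Next is transfer and guarded descent onto the pin.

Run:
```python
from h import *
pt,h=np.load("ph.npy")
def st(s): print(s,np.round(monitor.get_eef_pos(),4),np.round(monitor.get_contact_force(),1),np.round(monitor.get_torque(),2),round(monitor.get_finger_gap(),4),round(monitor.get_time(),2))
manip.reach([pt[0],pt[1],.13],R0); manip.dwell(.3)
d=pt[:2]-np.array(monitor.get_eef_pos())[:2]; print("lag",d)
st("above")
g=manip.move_straight([pt[0]+d[0],pt[1]+d[1],.095],rate=.06,guard=5); st(g)
if not g:
    g=manip.move_straight([pt[0]+d[0],pt[1]+d[1],.058],rate=.03,guard=5); st(g)
cv2.imwrite("pics/s.png",np.hstack([cv2.resize(snapshot(c)[180:330,(260 if c=="scene" else 200):(460 if c=="scene" else 400)],(400,300)) for c in ("scene","side")]))
```

```text
lag [-0.00020292 -0.00065467]
above [ 0.5564 -0.1963  0.13  ] [ 0.2 -1.  -2.3] [-0.01 -0.03  0.01] 0.0458 17.93
False [ 0.5563 -0.1976  0.095 ] [-0.2  0.3 -2.1] [ 0.04 -0.02  0.01] 0.0455 18.67
False [ 0.5562 -0.1977  0.0582] [ 1.1  0.2 -2.4] [0.02 0.01 0.03] 0.0453 20.05
```

View pics/s.png

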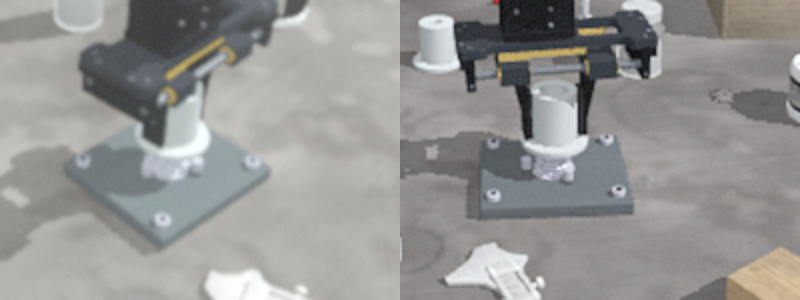

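The hub is on the pin, with the flange just above the collar and no jamming forces. Now I'll press.

Run:
```python
from h import *
pt,h=np.load("ph.npy")
def st(s): print(s,np.round(monitor.get_eef_pos(),4),np.round(monitor.get_contact_force(),1),np.round(monitor.get_torque(),2),round(monitor.get_finger_gap(),4),round(monitor.get_time(),2))
x,y=pt[0],pt[1]-.0006
for z in (.052,.046,.042):
    g=manip.move_straight([x,y,z],rate=.015,guard=25); st((z,g))
    if g: break
if not g:
    g=manip.move_straight([x,y,.034],rate=.008,guard=20); st(("press",g))
manip.dwell(.5); st("hold")
```

```text
(0.052, False) [ 0.5564 -0.1976  0.0525] [-0.7  0.2  3.6] [ 0.02  0.46 -0.01] 0.0455 20.7
(0.046, False) [ 0.5564 -0.1977  0.0464] [-1.8 -0.8  7.1] [0.02 0.58 0.01] 0.0454 21.25
(0.042, False) [ 0.5564 -0.1977  0.0427] [-3.   1.3  7.8] [ 0.06  0.72 -0.04] 0.0454 21.67
('press', True) [ 0.5564 -0.1977  0.0408] [-3.2  1.5  9.1] [0.11 0.56 0.01] 0.0459 22.28
hold [ 0.5564 -0.1977  0.0411] [-2.4  1.7  8.2] [ 0.14  0.55 -0.03] 0.0453 22.78
```

The guard tripped at contact but the arm then relaxed. I'll add press in small steps until the force is firm.

Run:
```python
from h import *
pt,h=np.load("ph.npy")
x,y=pt[0],pt[1]-.0006
for z in np.arange(.0405,.0340,-.0005):
    manip.move_straight([x,y,z],rate=.006); manip.dwell(.15)
    f=np.array(monitor.get_contact_force()); print(round(z,4),np.round(monitor.get_eef_pos(),4),f.round(1),round(monitor.get_finger_gap(),4),round(monitor.get_time(),2))
    if f[2]>26: break
manip.dwell(.5); print(np.round(monitor.get_contact_force(),1),np.round(monitor.get_torque(),2),monitor.get_eef_pos())
cv2.imwrite("pics/e.png",np.hstack([cv2.resize(snapshot(c)[180:330,(260 if c=="scene" else 200):(460 if c=="scene" else 400)],(400,300)) for c in ("scene","side")]))
for c in ("scene","side"):
    for d in pinpoint("hub_wide_center",c)[:3]: print(c,np.round(d["position"],4),d["score"])
```

```text
0.0405 [ 0.5564 -0.1977  0.0413] [-3.   0.2  9.5] 0.0457 23.21
0.04 [ 0.5565 -0.1977  0.0409] [-3.1  0.6  9.8] 0.0454 23.61
0.0395 [ 0.5565 -0.1977  0.0404] [-2.7  0.3  9.2] 0.0459 24.01
0.039 [ 0.5565 -0.1977  0.0404] [-3.6  0.4 13.3] 0.0456 24.41
0.0385 [ 0.5565 -0.1977  0.0404] [-5.7  1.3 16.7] 0.046 24.81
0.038 [ 0.5565 -0.1977  0.0403] [-6.6  1.1 18.5] 0.0457 25.21
0.0375 [ 0.5565 -0.1977  0.0403] [-8.2  1.9 22.4] 0.0456 25.61
0.037 [ 0.5565 -0.1977  0.0403] [-8.8  2.  25.1] 0.0455 26.01
0.0365 [ 0.5565 -0.1977  0.0402] [-10.6   2.1  28.2] 0.0457 26.41
[-10.3   2.6  29.4] [0.49 2.18 0.13] [ 0.55647391 -0.19772782  0.04022522]
scene [ 0.5582 -0.1971  0.0614] 0.9
scene [0.3441 0.1943 0.0295] 0.73
scene [0.5841 0.1553 0.0282] 0.63
side [0.3456 0.1958 0.0273] 0.81
side [ 0.5573 -0.1999  0.0576] 0.67
side [ 0.5556 -0.2004  0.0027] 0.5
```

View pics/e.png

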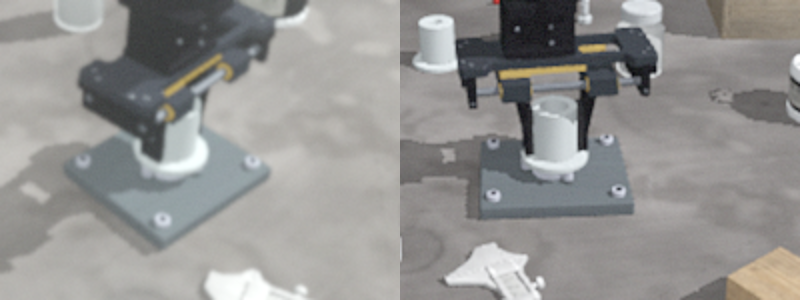

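The hub stops hard at the expected height: TCP 40.3 mm against 40.5 mm predicted. The press is firm, but there is a sideways load of about 10 N that I'll relieve before handing in.

Run:
```python
from h import *
pt,h=np.load("ph.npy")
y=pt[1]-.0006
for k in (.0006,.0012,.0018):
    manip.move_straight([pt[0]-k,y,.0365],rate=.006); manip.dwell(.3)
    f=np.array(monitor.get_contact_force()); print(k,np.round(monitor.get_eef_pos(),4),f.round(1),np.round(monitor.get_torque(),2))
    if abs(f[0])<4: break
manip.dwell(.5); f=np.array(monitor.get_contact_force()); p=monitor.get_eef_pos(); print(f.round(1),p,monitor.get_finger_force(),monitor.get_time())
if 22<f[2]<40 and p[2]<.0407: print(ticket.job_done())
```

```text
0.0006 [ 0.5565 -0.1977  0.0403] [-7.1  2.8 27.3] [0.39 1.96 0.03]
0.0012 [ 0.5565 -0.1977  0.0403] [-7.   2.8 27.2] [ 0.45  1.79 -0.01]
0.0018 [ 0.5565 -0.1977  0.0403] [-4.5  1.7 24.3] [ 0.4   1.53 -0.01]
[-5.1  2.3 24.7] [ 0.55650263 -0.19771903  0.04028931] 30.006555925428984 29.2583
the job is handed in; nothing more can be done
None
```

I handed the job in at about 29 s with the 28 mm-bore hub on the pin, still gripped and pressed onto the rest buttons with about 25 N; the narrow hub and the jar were left alone.

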